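# Pack the calibration caddy on the electronics bench

## Task

Pack the grey calibration caddy: stand each metal module that carries a white round seal flat, lid up, in the bay of its own colour, and fit the round sensor cell into the keyed seat, turning it until it drops fully home. Leave the two unsealed black modules where they are, and set things down rather than dropping them.

Things in the scene. Friction and masses are not known exactly. Their poses are not given: they have to be found in the camera images.
- red_module_center (a point): centre (half-way up) of the loose sealed red module: bare metal box 46 x 32 mm, 36 mm high, red lid with a white round seal 18 mm across, and on each end a steel connector stub 13 mm thick, 12 mm long, axis at mid-height (70 mm long overall). Its underside is 18 mm below this point. x along its length, y across its 32 mm width (grip across y), z up. About 0.14 kg.
- blue_module_center (a point): centre (half-way up) of the loose sealed blue module: bare metal box 46 x 32 mm, 36 mm high, blue lid with a white round seal 18 mm across, and on each end a steel connector stub 13 mm thick, 12 mm long, axis at mid-height (70 mm long overall). Its underside is 18 mm below this point. x along its length, y across its 32 mm width (grip across y), z up. About 0.14 kg.
- yellow_module_center (a point): centre (half-way up) of the loose sealed yellow module: bare metal box 46 x 32 mm, 36 mm high, yellow lid with a white round seal 18 mm across, and on each end a steel connector stub 13 mm thick, 12 mm long, axis at mid-height (70 mm long overall). Its underside is 18 mm below this point. x along its length, y across its 32 mm width (grip across y), z up. About 0.14 kg.
- cell_center (a point): centre (half-way up) of the loose sensor cell, 42 mm high, 0.12 kg. From the top: orange grip bar 40 mm (x) by 14 mm (y), 20 mm high; round aluminium flange 50 mm across, 12 mm thick; steel key foot 36 mm (x) by 22 mm (y), 10 mm deep, on which it stands, in line with the bar. z up. Grip the bar across y.
- red_reject_center (a point): centre of the unsealed red module, a look-alike that stays where it is: same size and red lid as the sealed one, but a black box with black end stubs and no white seal. 46 x 32 x 36 mm, 70 mm long overall along x, z up.
- blue_reject_center (a point): centre of the unsealed blue module, a look-alike that stays where it is: same size and blue lid as the sealed one, but a black box with black end stubs and no white seal. 46 x 32 x 36 mm, 70 mm long overall along x, z up.
- red_bay_in (a point): centre of the inner floor of the red bay, a shallow red tray fixed in the grey caddy (214 x 144 mm). Inside 94 mm (x) by 60 mm (y); walls and caddy rim rise 5.5 mm above this floor, which is 6.5 mm above the bench. Bays and seat lie two by two, 102 mm apart along x, 67 mm along y, in changing order, all in line with the caddy. z up.
- blue_bay_in (a point): centre of the inner floor of the blue bay, a shallow blue tray fixed in the grey caddy (214 x 144 mm). Inside 94 mm (x) by 60 mm (y); walls and caddy rim rise 5.5 mm above this floor, which is 6.5 mm above the bench. Bays and seat lie two by two, 102 mm apart along x, 67 mm along y, in changing order, all in line with the caddy. z up.
- yellow_bay_in (a point): centre of the inner floor of the yellow bay, a shallow yellow tray fixed in the grey caddy (214 x 144 mm). Inside 94 mm (x) by 60 mm (y); walls and caddy rim rise 5.5 mm above this floor, which is 6.5 mm above the bench. Bays and seat lie two by two, 102 mm apart along x, 67 mm along y, in changing order, all in line with the caddy. z up.
- seat_hole0 (a point): centre of the keyed slot, level with the top of the seat: aluminium block 99 x 65 mm fixed in the caddy, top 16 mm above the bench. Slot 41 mm (x) by 27 mm (y), 12 mm deep; the cell's foot fits either way round. Out of line the foot rides on top (cell centre 21 mm above this point); in line it drops 10 mm and the flange lies flat on the block (11 mm above). z up.

How it is judged:
By the outcome, as a careful person would: the job done as asked, in the order asked, and still so for the second after the job is handed in, with the robot touching nothing.
It also fails if it takes over 120 s, if anything falls off the work surface, if the arm or the gripper's body presses on something with over 40 N, if the wrist force passes 120 N, or if a joint passes its speed limit or range.

## Robot

A 6-joint arm with a two-finger parallel gripper is mounted at the origin on the work surface. World frame = base frame: x ahead of the robot, y to its left, z up, the work surface at z = 0. Lengths are in m, angles in rad, forces in N, time in s.
With the tool pointing down it reaches from about 0.425 to 0.95 m from the base axis. Payload 3.5 kg.
Tool frame: the origin (TCP) lies at the very end of the fingers, on their centre line; the grasp point (between the pads) lies 19 mm behind it; z points along the fingers, y is the line along which they close (so a half turn about z gives the same grasp; the last joint's range is limited). The gripper opens to 85 mm and grips with 20 to 120 N. Pads are 22 mm wide; open, the fingers measure 114 mm over their backs; the gripper's body (76 mm by 85 mm) begins 54 mm behind the grasp point. The pads swing forward as they close: fully open they stand 13 mm farther back than shut.
Start: joints at [-1.368, 0.286, 1.577, -0, 1.279, -0.15], TCP at [0.233, -0.633, 0.231] pointing down, gripper open.
Joint ranges: [-2.77, 2.77], [-0.9, 2.22], [0.21, 2.48], [-1.53, 4.67], [0.24, 2.81], [-2.84, 2.84]. Speed limits (rad/s): [2.79, 2.79, 3.14, 3.14, 3.14, 3.14].

## Interface

Orientations are given as a unit quaternion [x, y, z, w].
In Python, from plant import ctrl gives the robot as it stands.
- The arm moves only by the tool carry_out, never from a script. Its argument "deltas" is one flat list of numbers, 6 for each row, row after row: the shift along the tool's x, y, z in m, then the turn, a rotation vector about the tool's x, y, z in rad. A call has 1 to 5 rows; each row is the pose to reach, as a shift and turn from the pose commanded when the call began, along the tool's axes at that moment; what a row does not reach only later rows make up. A row lasts 1/8 s, in which the tool goes at most 62.5 mm and 10.7 degrees, less where a joint would pass 70% of its speed; a pose out of reach is approached as far as the arm can. A call with a gripper value outside its range is refused whole. "grip" is the opening in per cent of the stroke, from 0 (shut) to 100 (fully open), set as the call begins (left out, the last holds). The fingers move at their own pace and stop on an object; "grip_force" is the grip in N (left out, the last holds). Time passes only in rows, so rows that repeat a pose let the fingers close. It gives the time, the measured TCP pose, the force, the opening and the grip force at its end, in the units of the state.
- ctrl.get_state(): the state, without advancing time (a new reading comes with each control period).
- ctrl.read_camera(name): name is "scene" or "side" or "wrist"; returns (picture, depth): 420x560x3 uint8, red, green, blue; 420x560 float32, m along the optical axis (not along the pixel's ray), 0 where there is no reading.
- ctrl.camera_model(name): a dict with "intrinsics" (3x3 intrinsics, pixels), "extrinsics" (4x4, takes a point from world to camera coordinates); the wrist camera has in their place "hand_eye" (4x4, takes a point from camera to tool coordinates, whose origin is the TCP and whose axes are the flange's). Camera axes: x right, y down, z forward; pixel columns grow to the right and rows downward; lengths in m; the calibration is good to about 2 mm. A picture is of the moment at which its call begins: read the wrist's pose just before it. camera_model takes no time and is no camera call.
- ctrl.sign_off(): hands the job in; it is judged then, once.
Trained networks look in the newest picture that a camera, given by its name, has taken for a name from the list of things; names that differ only in an ending like _2 or _b are one class to them, and where a whole thing is asked for, a point or a joint stands for the part that bears it (a point fixed in the world has none). Each returns a list of dicts, best first, with "score" (0 to 1); they miss things now and then, are a little off and sometimes report something else, mostly with a low value. They report only what shows in the picture. A call takes as long as a camera call.
- ctrl.find_in(camera, query): "uv" ([column, row] in pixels, amid what is visible of it).
The state is a dict: "time": time; "qpos": joint angles; "dq": joint speeds; "joint_efforts": joint torques, N m; "eef_pos": TCP position; "tcp_rot": TCP orientation; "contact_force": force on the tool from outside, world axes, zero at the start; "wrist_torque": the same for the moment, N m; "opening": opening from 0.0 (shut) to 1.0 (fully open); "finger_force": force on a finger pad.
Only numpy, scipy, OpenCV 4.12 (cv2) and the standard library are available. Lean on these libraries where they do the work, as an engineer would, in place of code of your own. Each camera call takes 0.05 s, during which the arm holds its last target. There are 200 camera calls.

## Working session

There is one attempt and no reset: what is moved stays moved. The work goes in short steps, Python scripts to look and compute and a tool call to move; the robot and the scene stay as the last step left them, time stands still between calls to the robot, and variables do not carry over. Pictures are saved under pics/ and viewed, at most 14 in all, crops included, and the job is handed in when it is done.

Besides the shell and the picture viewer there is one more tool, called as name(argument=value, ...), one argument or row to a line, values as JSON. carry_out: Moves the arm, as the interface text tells. Its arguments: {"type":"object","properties":{"deltas":{"type":"array"},"grip":{"type":"number"},"grip_force":{"type":"number"}},"required":["deltas"]}

```bash
ls; mkdir -p pics; python3 - <<'E'
from plant import ctrl
import cv2,numpy as np
s=ctrl.get_state();print(s)
for c in ("scene","side"):
    im,d=ctrl.read_camera(c);cv2.imwrite(f"pics/{c}0.png",im[:,:,::-1]);np.save(f"{c}_d.npy",d);np.save(f"{c}_i.npy",im)
    m=ctrl.camera_model(c);print(c,m)
print(ctrl.camera_model("wrist"))
E
```

```text
pics
{'time': 0.0, 'qpos': array([-1.36799283e+00,  2.87202875e-01,  1.57818569e+00,  1.20578120e-05,
        1.27857746e+00, -1.50001115e-01]), 'dq': array([-1.26598969e-03, -1.28542458e-05,  3.44433605e-04,  9.24595584e-04,
        1.81865101e-04, -1.40075876e-03]), 'joint_efforts': array([-6.63810006e-04, -4.05984843e+01, -2.92623818e+01, -1.84460177e-04,
        5.74355290e-03, -8.65553282e-07]), 'eef_pos': array([ 0.2331298 , -0.63276506,  0.22991765]), 'tcp_rot': array([ 9.84481031e-01,  1.75487011e-01, -2.55570303e-05, -1.18642463e-03]), 'contact_force': array([ 0.96693508, -0.22970818, -0.49399193]), 'wrist_torque': array([-0.0481341 , -0.01785184,  0.06231841]), 'finger_force': 0.0, 'opening': 0.9998061917920784}
scene {'intrinsics': array([[448.24781982,   0.        , 279.98388026],
       [  0.        , 448.24781982, 211.98384638],
       [  0.        ,   0.        ,   1.        ]]), 'extrinsics': array([[-0.26964209,  0.9628108 ,  0.01698541,  0.19448947],
       [ 0.72836024,  0.21545721, -0.65043797, -0.34915686],
       [-0.62990833, -0.16301395, -0.75936944,  1.497486
[... 326 characters left out ...]
-0.12286148, -0.71365427, -0.6896395 ,  0.06829393],
       [ 0.08905002,  0.68417344, -0.72386242,  0.99365174],
       [ 0.        ,  0.        ,  0.        ,  1.        ]])}
{'intrinsics': array([[355.74517279,   0.        , 277.36708244],
       [  0.        , 355.74517279, 206.43968506],
       [  0.        ,   0.        ,   1.        ]]), 'hand_eye': array([[ 1.39121946e-03, -9.53498487e-01, -3.01394592e-01,
         7.71771721e-02],
       [ 9.99998914e-01,  1.47283420e-03, -4.35549788e-05,
         1.81283924e-04],
       [ 4.85433869e-04, -3.01394204e-01,  9.53499501e-01,
        -1.43049624e-01],
       [ 0.00000000e+00,  0.00000000e+00,  0.00000000e+00,
         1.00000000e+00]])}
```

View pics/scene0.png

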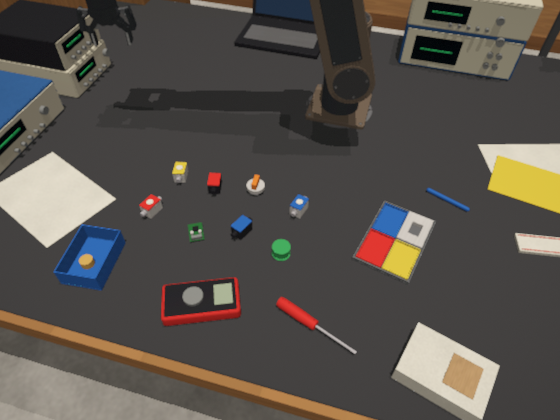

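View pics/side0.png

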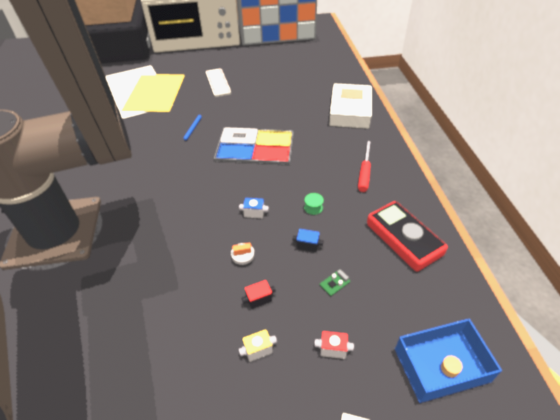

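```bash
cat > h.py <<'E'
from plant import ctrl
import numpy as np,cv2
from scipy.spatial.transform import Rotation as R
def T_cw(c,s=None):
    m=ctrl.camera_model(c)
    if c!="wrist": return m["intrinsics"],np.linalg.inv(m["extrinsics"])
    T=np.eye(4);T[:3,:3]=R.from_quat(s["tcp_rot"]).as_matrix();T[:3,3]=s["eef_pos"]
    return m["intrinsics"],T@m["hand_eye"]
def cloud(c,d,s=None):
    K,T=T_cw(c,s);v,u=np.mgrid[:d.shape[0],:d.shape[1]]
    p=np.stack([(u-K[0,2])/K[0,0]*d,(v-K[1,2])/K[1,1]*d,d],-1)
    return p@T[:3,:3].T+T[:3,3]
E
python3 - <<'E'
from h import *
names="red_module_center blue_module_center yellow_module_center cell_center red_reject_center blue_reject_center red_bay_in blue_bay_in yellow_bay_in seat_hole0".split()
for c in("scene","side"):
    P=cloud(c,np.load(f"{c}_d.npy"))
    for n in names:
        for r in ctrl.find_in(c,n)[:2]:
            u,v=np.round(r["uv"]).astype(int);print(c,n,round(r["score"],2),u,v,P[v,u].round(3))
E
```

```text
scene red_module_center 0.82 147 207 [ 0.608 -0.387  0.035]
scene red_module_center 0.74 296 207 [ 0.501 -0.019  0.038]
scene blue_module_center 0.79 295 207 [ 0.501 -0.022  0.037]
scene yellow_module_center 0.63 181 171 [ 0.462 -0.357  0.036]
scene cell_center 0.77 253 180 [ 0.446 -0.153  0.044]
scene red_reject_center 0.64 213 184 [ 0.485 -0.254  0.037]
scene blue_reject_center 0.83 242 224 [ 0.593 -0.135  0.037]
scene blue_reject_center 0.18 182 172 [ 0.466 -0.352  0.038]
scene blue_bay_in 0.9 389 219 [0.448 0.219 0.01 ]
scene yellow_bay_in 0.67 400 258 [0.564 0.26  0.009]
scene seat_hole0 0.9 415 223 [0.445 0.286 0.012]
scene seat_hole0 0.46 243 224 [ 0.592 -0.133  0.036]
side red_module_center 0.71 333 346 [ 0.587 -0.4    0.037]
side blue_module_center 0.63 252 204 [ 0.479 -0.022  0.037]
side yellow_module_center 0.85 256 349 [ 0.449 -0.383  0.037]
side cell_center 0.55 239 254 [ 0.435 -0.157  0.025]
side red_reject_center 0.97 257 295 [ 0.463 -0.273  0.037]
side red_reject_center 0.41 331 343 [ 0.585 -0.394  0.037]
side blue_reject_center 0.78 306 244 [ 0.585 -0.156  0.027]
side red_bay_in 0.84 273 153 [0.56  0.199 0.005]
side blue_bay_in 0.83 238 150 [0.462 0.225 0.009]
side blue_bay_in 0.33 239 134 [0.471 0.303 0.007]
side yellow_bay_in 0.83 272 138 [0.566 0.266 0.006]
side seat_hole0 0.56 238 134 [0.468 0.298 0.011]
```

The scene view shows the arm at top and the sealed modules: red at (150,206), yellow (180,172), blue (299,206). The cell is at (256,185), with the black rejects at (214,183) and (241,227). The caddy is at (395,240): blue upper left, seat upper right, red lower left, yellow lower right. The side view agrees. Next I'll fit lids and trays from the colour and depth data.

```bash
cat >> h.py <<'E'
HUE=dict(red=(172,8),orange=(8,17),yellow=(22,35),blue=(105,125))
def hmask(im,col):
    h,s,v=cv2.split(cv2.cvtColor(im,cv2.COLOR_RGB2HSV));a,b=HUE[col]
    m=((h>=a)|(h<=b)) if a>b else ((h>=a)&(h<=b))
    return m&(s>110)&(v>70)
def blobs(im,P,col,zlo,zhi,near=None,rad=.06,box=None):
    m=hmask(im,col)&(P[...,2]>zlo)&(P[...,2]<zhi)
    if near is not None: m&=np.hypot(P[...,0]-near[0],P[...,1]-near[1])<rad
    n,l,st,ce=cv2.connectedComponentsWithStats(m.astype(np.uint8))
    out=[]
    for i in range(1,n):
        if st[i,4]<25: continue
        q=P[l==i]
        r=cv2.minAreaRect((q[:,:2]*1000).astype(np.float32))
        (w,h),a=r[1],r[2]
        if w<h: w,h,a=h,w,a+90
        a=(a+90)%180-90
        out.append((np.array(r[0]).round(1),round(w,1),round(h,1),round(a,1),q[:,2].mean().round(4),st[i,4],ce[i].round(0)))
    return out
E
python3 - <<'E'
from h import *
for c in("scene","side"):
    P=cloud(c,np.load(f"{c}_d.npy"));im=np.load(f"{c}_i.npy")
    for col in HUE:
        for b in blobs(im,P,col,0.0,.06): 
            if 350<b[0][0]<700 and -450<b[0][1]<380: print(c,col,*b)
E
```

```text
scene red [ 448.  -265.6] 83.5 32.3 13.7 0.0361 180 [214. 179.]
scene red [ 575.2 -390.6] 83.7 44.6 4.6 0.0369 157 [149. 202.]
scene red [551.6 196.6] 103.1 66.4 -13.7 0.0097 897 [375. 247.]
scene orange [ 422.1 -153.1] 81.4 13.9 11.8 0.0391 84 [255. 181.]
scene yellow [ 431.3 -372.9] 88.3 32.6 13.5 0.0364 125 [179. 167.]
scene yellow [566.  262.2] 102.9 66.5 -13.7 0.0098 948 [401. 259.]
scene blue [465.5 -13.6] 76.2 30.8 -13.4 0.0374 132 [299. 202.]
scene blue [451.4 220.8] 104.0 64.0 -13.7 0.0098 742 [390. 220.]
scene blue [ 580.2 -135.5] 69.7 34.9 -19.4 0.0373 213 [241. 223.]
side red [551.8 195.1] 100.9 73.3 -15.6 0.0073 511 [271. 153.]
side red [ 466.7 -249.6] 58.3 54.6 -76.1 0.0339 390 [258. 291.]
side red [ 595.6 -381.1] 53.0 49.9 74.4 0.0335 318 [334. 341.]
side orange [ 442.6 -158. ] 35.6 4.3 3.4 0.0354 75 [242. 251.]
side yellow [575.2 289.4] 90.6 9.6 -14.0 0.0095 66 [275. 132.]
side yellow [ 443.  -150.7] 33.1 10.9 3.0 0.0423 47 [241. 247.]
side blue [453.9 220.4] 98.1 69.2 -14.4 0.0074 488 [235. 151.]
side blue [483.6  -3.5] 72.4 47.2 87.8 0.0348 122 [253. 203.]
side blue [ 596.1 -126.1] 65.0 48.8 68.7 0.0343 269 [308. 236.]
```

```bash
cat >> h.py <<'E'
def goto(x,y,z,yaw=None,show=True):
    """tool deltas to put TCP at x,y,z (m), pointing down, tool x at yaw (deg, mod 180)"""
    s=ctrl.get_state();Rm=R.from_quat(s["tcp_rot"])
    d=Rm.inv().apply(np.array([x,y,z])-s["eef_pos"])
    X=Rm.as_matrix()[:,0];cur=np.degrees(np.arctan2(X[1],X[0]))
    dy=0 if yaw is None else (yaw-cur+90)%180-90
    t=np.radians(cur+dy);G=R.from_matrix(np.c_[[np.cos(t),np.sin(t),0],[np.sin(t),-np.cos(t),0],[0,0,-1]])
    rv=(Rm.inv()*G).as_rotvec()
    print("pos",s["eef_pos"].round(4),"yaw",cur.round(1),"q6",s["qpos"][5].round(2),"t",round(s["time"],2),"| shift",d.round(4),"turn",rv.round(4))
def wrist(tag=None):
    s=ctrl.get_state();im,d=ctrl.read_camera("wrist")
    if tag: cv2.imwrite(f"pics/{tag}.png",im[:,:,::-1])
    return im,d,cloud("wrist",d,s),s
E
python3 -c "
from h import *
goto(.59,-.385,.19)"
```

```text
pos [ 0.2333 -0.6334  0.2313] yaw 20.2 q6 -0.15 t 1.1 | shift [ 0.4206 -0.1098  0.0413] turn [-0.  0. -0.]
```

carry_out(
  deltas=[0.42,-0.11,0.04,0,0,0,0.42,-0.11,0.04,0,0,0,0.42,-0.11,0.04,0,0,0,0.42,-0.11,0.04,0,0,0,0.42,-0.11,0.04,0,0,0],
  grip=100,
)

```text
time: 1.72
eef_pos: [0.49, -0.4542, 0.2027]
tcp_rot: [0.984, 0.175, 0.0, 0.0]
contact_force: [1.0, -1.0, 0.4]
opening: 0.997
finger_force: 0.0
```

```bash
python3 -c "
from h import *
goto(.59,-.385,.19)"
```

```text
pos [ 0.49   -0.4542  0.2027] yaw 20.2 q6 0.32 t 1.73 | shift [ 0.1177 -0.0304  0.0127] turn [ 0.0006 -0.0002 -0.    ]
```

carry_out(
  deltas=[0.11,-0.028,0.011,0,0,0,0.11,-0.028,0.011,0,0,0,0.11,-0.028,0.011,0,0,0,0.11,-0.028,0.011,0,0,0],
)

```text
time: 2.22
eef_pos: [0.5818, -0.3913, 0.1915]
tcp_rot: [0.984, 0.176, -0.0, 0.0]
contact_force: [-1.1, -0.4, 0.8]
opening: 0.999
finger_force: 0.0
```

```bash
python3 -c "
from h import *
im,d,P,s=wrist('w1');goto(.59,-.385,.19)
for b in blobs(im,P,'red',.02,.05): print(*b)
for b in blobs(im,P,'yellow',.02,.05): print(*b)
"
```

```text
pos [ 0.5813 -0.3919  0.1918] yaw 20.2 q6 0.48 t 2.27 | shift [ 0.0105 -0.0035  0.0018] turn [0.0002 0.0004 0.    ]
[ 591.7 -390. ] 46.5 32.1 -15.8 0.0364 1652 [280. 175.]
[ 462.5 -262.6] 54.3 33.1 12.8 0.0364 1693 [102. 254.]
[ 452.5 -369.1] 46.9 32.2 12.9 0.0365 1198 [209. 300.]
```

View pics/w1.png

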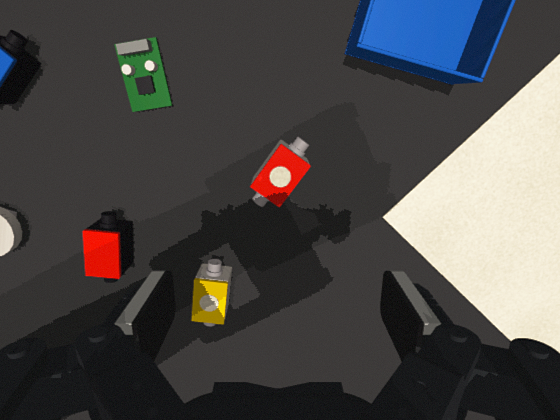

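The wrist view shows the sealed red module at (280,175) with its white seal, the sealed yellow at (210,300), and the black reject at (103,252). I'll grasp the red first.

```bash
python3 -c "
from h import *
goto(.5917,-.390,.08,-15.8)"
```

```text
pos [ 0.5813 -0.3919  0.1918] yaw 20.2 q6 0.48 t 2.27 | shift [0.0104 0.0018 0.1118] turn [4.000e-04 3.000e-04 6.277e-01]
```

carry_out(
  deltas=[0.0104,0.0018,0.05,0,0,0.628,0.0104,0.0018,0.08,0,0,0.628,0.0104,0.0018,0.112,0,0,0.628,0.0104,0.0018,0.112,0,0,0.628,0.0104,0.0018,0.112,0,0,0.628],
)

```text
time: 2.9
eef_pos: [0.5912, -0.3907, 0.0795]
tcp_rot: [0.99, -0.138, -0.0, 0.0]
contact_force: [-0.6, 0.2, -0.0]
opening: 0.997
finger_force: 0.0
```

```bash
python3 -c "
from h import *
im,d,P,s=wrist();goto(.5917,-.390,.006,-15.8)
for b in blobs(im,P,'red',.02,.05): print(*b)
"
```

```text
pos [ 0.5917 -0.3908  0.0803] yaw -15.8 q6 1.12 t 2.95 | shift [-0.0003 -0.0008  0.0743] turn [ 0.0006 -0.0009 -0.0004]
[ 592. -390.] 46.5 31.9 -15.8 0.0365 3585 [276. 233.]
```

carry_out(
  deltas=[0,-0.0008,0.05,0,0,0,0,-0.0008,0.074,0,0,0,0,-0.0008,0.074,0,0,0],
)

```text
time: 3.32
eef_pos: [0.5909, -0.3874, 0.003]
tcp_rot: [0.991, -0.137, -0.002, -0.001]
contact_force: [0.3, -0.7, -0.7]
opening: 1.0
finger_force: 0.0
```

carry_out(
  deltas=[0,0,0,0,0,0,0,0,0,0,0,0,0,0,0,0,0,0,0,0,0,0,0,0,0,0,0,0,0,0],
  grip=0,
  grip_force=40,
)

```text
time: 3.95
eef_pos: [0.5936, -0.3893, 0.0074]
tcp_rot: [0.991, -0.137, 0.001, 0.001]
contact_force: [0.4, 0.0, 5.5]
opening: 0.369
finger_force: 41.8
```

carry_out(
  deltas=[0,0,-0.04,0,0,0,0,0,-0.1,0,0,0,0,0,-0.1,0,0,0],
  grip_force=50,
)

```text
time: 4.32
eef_pos: [0.5956, -0.3909, 0.1124]
tcp_rot: [0.991, -0.137, 0.005, 0.003]
contact_force: [0.0, 0.6, -0.8]
opening: 0.365
finger_force: 50.3
```

```bash
python3 -c "
from h import *
goto(.5517,.1965,.10,-13.7)"
```

```text
pos [ 0.5956 -0.3909  0.1124] yaw -15.8 q6 1.12 t 4.33 | shift [-0.2018 -0.5534  0.0075] turn [ 0.0052 -0.0105 -0.0359]
```

carry_out(
  deltas=[-0.2,-0.55,0.005,0,0,-0.036,-0.2,-0.55,0.005,0,0,-0.036,-0.2,-0.55,0.005,0,0,-0.036,-0.2,-0.55,0.005,0,0,-0.036,-0.2,-0.55,0.005,0,0,-0.036],
)

```text
time: 4.95
eef_pos: [0.5678, -0.0744, 0.1008]
tcp_rot: [0.993, -0.119, -0.002, -0.0]
contact_force: [0.8, 0.4, -1.4]
opening: 0.364
finger_force: 50.3
```

```bash
python3 -c "
from h import *
goto(.5517,.1965,.14,-13.7)"
```

```text
pos [ 0.5678 -0.0744  0.1008] yaw -13.7 q6 1.5 t 4.95 | shift [-0.08   -0.2594 -0.0388] turn [-0.0004  0.0035 -0.0004]
```

carry_out(
  deltas=[-0.07,-0.225,-0.04,0,0,0,-0.07,-0.225,-0.04,0,0,0,-0.07,-0.225,-0.04,0,0,0,-0.07,-0.225,-0.04,0,0,0,-0.07,-0.225,-0.04,0,0,0],
)

```text
time: 5.58
eef_pos: [0.5535, 0.1615, 0.1419]
tcp_rot: [0.993, -0.117, -0.001, -0.0]
contact_force: [0.2, 0.0, -1.0]
opening: 0.365
finger_force: 50.4
```

carry_out(
  deltas=[0,0,0,0,0,0,0,0,0,0,0,0],
)

```text
time: 5.82
eef_pos: [0.5545, 0.157, 0.1417]
tcp_rot: [0.993, -0.12, -0.001, 0.0]
contact_force: [-1.4, 0.2, -1.7]
opening: 0.369
finger_force: 50.4
```

```bash
python3 -c "
from h import *
im,d,P,s=wrist('w2');goto(.5517,.1965,.10,-13.7)
for c in ('red','blue','yellow'):
  for b in blobs(im,P,c,.0,.06): print(c,*b)
s=ctrl.get_state();print(s['tcp_rot'])
"
```

```text
pos [0.5547 0.1569 0.142 ] yaw -13.8 q6 1.91 t 5.88 | shift [-0.0123 -0.0377  0.042 ] turn [ 0.0007  0.0015 -0.0021]
red [550.6 197.4] 103.1 66.9 -14.0 0.0077 7935 [226. 196.]
blue [477.9 -31.7] 62.8 46.7 75.3 0.0364 2093 [523. 239.]
blue [499.  238.6] 38.0 16.8 -53.7 0.0099 270 [203. 274.]
blue [414.2 236. ] 16.4 10.1 -12.9 0.0094 118 [232. 357.]
yellow [567.4 262.3] 101.7 68.4 -13.7 0.0078 9825 [148. 204.]
[ 9.92733318e-01 -1.20332150e-01 -8.10679165e-04  2.74515508e-04]
```

View pics/w2.png

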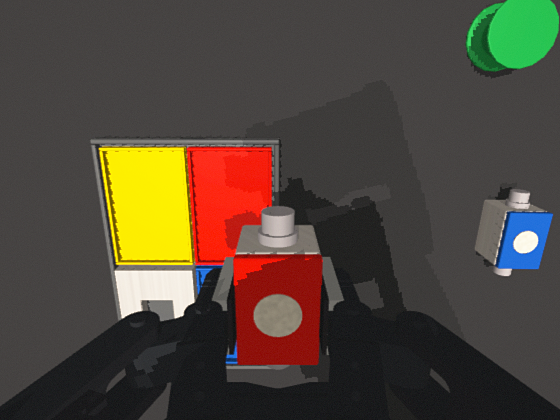

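The red module is held upright at (278,310). The red bay is at (232,205), yellow at (143,205), the seat at (157,305), and the sealed blue module at right (525,242).

carry_out(
  deltas=[-0.0135,-0.0375,0.03,0,0,0,-0.0135,-0.0375,0.08,0,0,0,-0.0135,-0.0375,0.08,0,0,0,-0.0135,-0.0375,0.08,0,0,0],
)

```text
time: 6.38
eef_pos: [0.5519, 0.1973, 0.0642]
tcp_rot: [0.993, -0.12, 0.001, -0.0]
contact_force: [0.3, 0.7, -0.6]
opening: 0.366
finger_force: 50.4
```

```bash
python3 -c "
from h import *
goto(.5508,.1972,.014,-14)"
```

```text
pos [0.5519 0.1973 0.0642] yaw -13.8 q6 1.98 t 6.38 | shift [-0.0011  0.0003  0.0502] turn [-0.0005 -0.0014  0.0038]
```

carry_out(
  deltas=[-0.001,0,0.02,0,0,0,-0.001,0,0.038,0,0,0,-0.001,0,0.045,0,0,0,-0.001,0,0.047,0,0,0,-0.001,0,0.049,0,0,0],
)

```text
time: 7.0
eef_pos: [0.5502, 0.1984, 0.0142]
tcp_rot: [0.993, -0.119, 0.0, -0.0]
contact_force: [-0.2, 0.6, -1.8]
opening: 0.367
finger_force: 50.4
```

carry_out(
  deltas=[0,0,0.001,0,0,0,0,0,0.001,0,0,0],
)

```text
time: 7.25
eef_pos: [0.5502, 0.1984, 0.0139]
tcp_rot: [0.993, -0.119, 0.0, -0.0]
contact_force: [-2.1, -0.3, 3.5]
opening: 0.367
finger_force: 50.9
```

carry_out(
  deltas=[0,0,0.0005,0,0,0,0,0,0.0005,0,0,0],
)

```text
time: 7.5
eef_pos: [0.5502, 0.1984, 0.014]
tcp_rot: [0.993, -0.119, 0.0, -0.0]
contact_force: [-2.9, -1.9, 6.5]
opening: 0.367
finger_force: 51.5
```

carry_out(
  deltas=[0,0,0,0,0,0,0,0,0,0,0,0,0,0,0,0,0,0],
  grip=58,
)

```text
time: 7.88
eef_pos: [0.5498, 0.1982, 0.0123]
tcp_rot: [0.993, -0.119, -0.0, -0.0]
contact_force: [-0.7, -0.4, 0.0]
opening: 0.582
finger_force: 0.0
```

carry_out(
  deltas=[0,0,-0.03,0,0,0,0,0,-0.09,0,0,0,0,0,-0.14,0,0,0,0,0,-0.14,0,0,0],
)

```text
time: 8.38
eef_pos: [0.5533, 0.1989, 0.1585]
tcp_rot: [0.993, -0.119, 0.006, -0.002]
contact_force: [-0.8, -1.2, 0.7]
opening: 0.578
finger_force: 0.0
```

```bash
python3 -c "
from h import *
im,d,P,s=wrist('w3');goto(.48,-.012,.14,0)
for b in blobs(im,P,'red',.0,.1): print(*b)
"
```

```text
pos [0.5514 0.1986 0.1552] yaw -13.7 q6 1.98 t 8.43 | shift [-0.0195  0.2215  0.0146] turn [-0.0016 -0.0054 -0.2391]
[550.9 196.2] 101.9 67.4 -13.8 0.017 7835 [282. 187.]
```

View pics/w3.png

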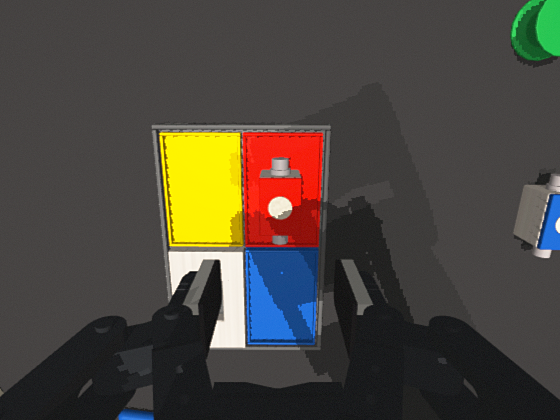

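The red module stands lid up in the red bay at (281,205). Next is the blue one.

carry_out(
  deltas=[-0.02,0.2,0.01,0,0,-0.2,-0.02,0.2,0.01,0,0,-0.2,-0.02,0.2,0.01,0,0,-0.2,-0.02,0.2,0.01,0,0,-0.2,-0.02,0.2,0.01,0,0,-0.2],
  grip=100,
)

```text
time: 9.05
eef_pos: [0.4821, 0.0083, 0.1412]
tcp_rot: [1.0, -0.021, -0.001, -0.0]
contact_force: [0.1, -0.0, 0.3]
opening: 0.998
finger_force: 0.0
```

```bash
python3 -c "
from h import *
im,d,P,s=wrist()
bs=blobs(im,P,'blue',.02,.05)
for b in bs: print(*b)
b=min(bs,key=lambda b:np.hypot(b[0][0]-480,b[0][1]+12));goto(b[0][0]/1e3,b[0][1]/1e3,.08,b[3])
"
```

```text
[ 584.5 -126.1] 46.5 23.0 17.0 0.0338 277 [479.  42.]
[470.5 -15.3] 32.2 23.5 75.3 0.0365 861 [308. 222.]
pos [0.4827 0.009  0.1416] yaw -2.3 q6 1.42 t 9.1 | shift [-0.0111  0.0248  0.0616] turn [-1.6000e-03  6.0000e-04 -1.3543e+00]
```

```bash
sed -i 's/(v>70)/(v>30)/' h.py; python3 -c "
from h import *
im,d,P,s=wrist('w4')
m=(P[...,2]>.03)&(P[...,2]<.045)&(np.hypot(P[...,0]-.475,P[...,1]+.015)<.06)
print(cv2.minAreaRect((P[m][:,:2]*1000).astype(np.float32)))
for b in blobs(im,P,'blue',.02,.05): print(*b)
goto(.475,-.016,.08,-14.7)
"
```

```text
((481.24749755859375, -17.985437393188477), (32.35501480102539, 46.367881774902344), 75.03215026855469)
[ 584.2 -126.9] 48.3 24.2 18.5 0.0338 286 [481.  43.]
[467.8 -14.4] 32.0 18.1 75.0 0.0365 853 [309. 223.]
pos [0.4831 0.0095 0.142 ] yaw -2.2 q6 1.42 t 9.15 | shift [-0.007   0.0258  0.0619] turn [-0.0006  0.0008  0.2178]
```

carry_out(
  deltas=[-0.0007,0.0276,0.03,0,0,0.223,-0.0007,0.0276,0.062,0,0,0.223,-0.0007,0.0276,0.062,0,0,0.223,-0.0007,0.0276,0.062,0,0,0.223],
)

```text
time: 9.65
eef_pos: [0.4821, -0.0181, 0.0814]
tcp_rot: [0.992, -0.13, 0.001, -0.0]
contact_force: [0.8, 0.2, -0.7]
opening: 0.999
finger_force: 0.0
```

```bash
cat >> h.py <<'E'
def top(P,x,y,zlo=.031,zhi=.045,rad=.045):
    m=(P[...,2]>zlo)&(P[...,2]<zhi)&(np.hypot(P[...,0]-x,P[...,1]-y)<rad)
    (cx,cy),(w,h),a=cv2.minAreaRect((P[m][:,:2]*1000).astype(np.float32))
    if w<h: w,h,a=h,w,a+90
    a=(a+90)%180-90;print("top",round(cx,1),round(cy,1),round(w,1),round(h,1),round(a,1));return cx/1e3,cy/1e3,a
E
python3 -c "
from h import *
im,d,P,s=wrist()
x,y,a=top(P,.481,-.018);goto(x,y,.006,a)
"
```

```text
top 481.4 -18.0 46.4 32.1 -14.8
pos [ 0.4825 -0.0183  0.0819] yaw -14.9 q6 1.58 t 9.7 | shift [-0.0014 -0.      0.0759] turn [-0.0001 -0.0024 -0.0022]
```

carry_out(
  deltas=[-0.001,0,0.05,0,0,0,-0.001,0,0.073,0,0,0,-0.001,0,0.075,0,0,0,-0.001,0,0.075,0,0,0],
)

```text
time: 10.2
eef_pos: [0.4818, -0.0187, 0.0071]
tcp_rot: [0.991, -0.13, 0.002, 0.0]
contact_force: [0.6, 0.3, -0.4]
opening: 0.999
finger_force: 0.0
```

carry_out(
  deltas=[0,0,0,0,0,0,0,0,0,0,0,0,0,0,0,0,0,0,0,0,0,0,0,0,0,0,0,0,0,0],
  grip=0,
  grip_force=50,
)

```text
time: 10.82
eef_pos: [0.4809, -0.0188, 0.0062]
tcp_rot: [0.991, -0.131, 0.001, 0.0]
contact_force: [-0.3, 0.6, 5.2]
opening: 0.363
finger_force: 51.3
```

carry_out(
  deltas=[0,0,-0.04,0,0,0,0,0,-0.08,0,0,0,0,0,-0.08,0,0,0],
)

```text
time: 11.2
eef_pos: [0.4823, -0.0191, 0.0881]
tcp_rot: [0.991, -0.131, 0.003, 0.0]
contact_force: [1.3, -1.1, -0.9]
opening: 0.37
finger_force: 50.6
```

```bash
python3 -c "
from h import *
goto(.4513,.2208,.09,-13.8)"
```

```text
pos [ 0.4823 -0.0191  0.0881] yaw -15.0 q6 1.58 t 11.2 | shift [-0.0921 -0.2237 -0.0025] turn [ 0.     -0.0063 -0.0213]
```

carry_out(
  deltas=[-0.092,-0.224,-0.002,0,0,-0.02,-0.092,-0.224,-0.002,0,0,-0.02,-0.092,-0.224,-0.002,0,0,-0.02,-0.092,-0.224,-0.002,0,0,-0.02,-0.092,-0.224,-0.002,0,0,-0.02],
)

```text
time: 11.82
eef_pos: [0.4468, 0.2242, 0.0852]
tcp_rot: [0.993, -0.118, -0.002, 0.001]
contact_force: [1.0, -0.7, -0.7]
opening: 0.364
finger_force: 50.8
```

carry_out(
  deltas=[0,0,0,0,0,0,0,0,0,0,0,0],
)

```text
time: 12.08
eef_pos: [0.4491, 0.2204, 0.0865]
tcp_rot: [0.993, -0.122, -0.001, 0.0]
contact_force: [0.1, 0.2, -1.4]
opening: 0.367
finger_force: 50.8
```

```bash
python3 -c "
from h import *
goto(.4515,.2215,.014,-13.8)"
```

```text
pos [0.4491 0.2204 0.0865] yaw -14.0 q6 2.07 t 12.07 | shift [ 0.0022 -0.0018  0.0725] turn [ 0.0011  0.0015 -0.0031]
```

carry_out(
  deltas=[0.002,-0.001,0.04,0,0,0,0.002,-0.001,0.06,0,0,0,0.002,-0.001,0.068,0,0,0,0.002,-0.001,0.071,0,0,0,0.002,-0.001,0.073,0,0,0],
)

```text
time: 12.7
eef_pos: [0.4525, 0.222, 0.0153]
tcp_rot: [0.993, -0.121, 0.001, -0.0]
contact_force: [0.0, -0.3, -0.9]
opening: 0.36
finger_force: 50.8
```

carry_out(
  deltas=[0,0,0.0008,0,0,0,0,0,0.0008,0,0,0],
)

```text
time: 12.95
eef_pos: [0.452, 0.2222, 0.0142]
tcp_rot: [0.993, -0.121, 0.0, -0.0]
contact_force: [0.6, 0.4, -0.9]
opening: 0.365
finger_force: 50.8
```

carry_out(
  deltas=[0,0,0.0008,0,0,0,0,0,0.0013,0,0,0,0,0,0.0013,0,0,0],
)

```text
time: 13.32
eef_pos: [0.4517, 0.2222, 0.0128]
tcp_rot: [0.993, -0.121, 0.0, -0.0]
contact_force: [-1.9, -0.8, 2.2]
opening: 0.37
finger_force: 51.3
```

Contact felt; release narrowly (the seat block is next door) and lift.

carry_out(
  deltas=[0,0,0,0,0,0,0,0,0,0,0,0,0,0,0,0,0,0],
  grip=45,
)

```text
time: 13.7
eef_pos: [0.4517, 0.2221, 0.0124]
tcp_rot: [0.993, -0.121, 0.0, -0.0]
contact_force: [0.1, -0.4, -0.4]
opening: 0.446
finger_force: 0.0
```

carry_out(
  deltas=[0,0,-0.03,0,0,0,0,0,-0.08,0,0,0,0,0,-0.13,0,0,0,0,0,-0.13,0,0,0],
)

```text
time: 14.2
eef_pos: [0.455, 0.223, 0.1476]
tcp_rot: [0.993, -0.121, 0.005, -0.002]
contact_force: [0.2, -0.2, 0.2]
opening: 0.449
finger_force: 0.0
```

```bash
python3 -c "
from h import *
im,d,P,s=wrist('w5');goto(.4525,-.369,.14,12.9)
top(P,.4515,.2215,.035,.06);top(P,.5505,.198,.035,.06)
top(P,.465,.287,.0135,.02,.07)
"
```

```text
pos [0.4531 0.2225 0.1447] yaw -13.9 q6 2.07 t 14.25 | shift [0.1413 0.5744 0.0039] turn [-0.0014 -0.0051 -0.4673]
top 452.1 221.7 46.2 31.9 -14.6
top 549.1 198.6 45.8 32.1 -13.7
top 468.6 275.5 112.2 93.9 -14.4
```

View pics/w5.png

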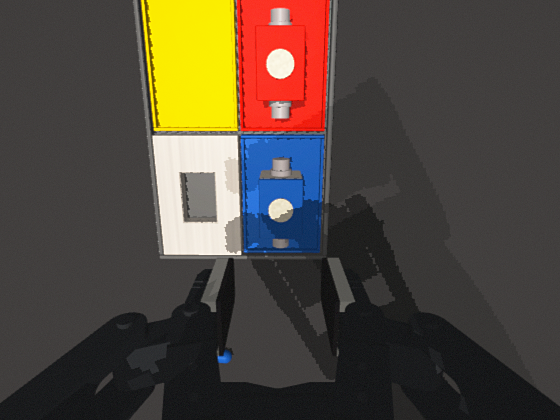

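Red (280,65) and blue (281,210) are both centred in their bays, and the slot is at (199,197). Next is yellow.

carry_out(
  deltas=[0.141,0.574,0.004,0,0,-0.467,0.141,0.574,0.004,0,0,-0.467,0.141,0.574,0.004,0,0,-0.467,0.141,0.574,0.004,0,0,-0.467,0.141,0.574,0.004,0,0,-0.467],
  grip=100,
)

```text
time: 14.88
eef_pos: [0.4504, -0.0733, 0.1385]
tcp_rot: [0.994, 0.112, -0.001, -0.001]
contact_force: [0.3, -0.5, -0.7]
opening: 0.999
finger_force: 0.0
```

```bash
python3 -c "
from h import *
im,d,P,s=wrist();goto(.4525,-.369,.14,12.9)
for b in blobs(im,P,'orange',.03,.06): print(*b)
"
```

```text
pos [ 0.4508 -0.08    0.139 ] yaw 12.6 q6 0.96 t 14.93 | shift [-6.130e-02  2.824e-01  2.000e-04] turn [ 0.0035  0.0029 -0.0056]
[ 442.8 -150.2] 39.9 13.8 3.2 0.0399 813 [373. 241.]
```

carry_out(
  deltas=[-0.06,0.27,0,0,0,0,-0.06,0.27,0,0,0,0,-0.06,0.27,0,0,0,0,-0.06,0.27,0,0,0,0,-0.06,0.27,0,0,0,0],
)

```text
time: 15.55
eef_pos: [0.4524, -0.3507, 0.1382]
tcp_rot: [0.994, 0.111, -0.001, -0.001]
contact_force: [1.1, 0.5, 0.1]
opening: 0.996
finger_force: 0.0
```

```bash
python3 -c "
from h import *
im,d,P,s=wrist()
x,y,a=top(P,.4525,-.369);goto(x,y,.08,a)
"
```

```text
top 452.4 -368.9 46.2 31.9 12.9
pos [ 0.4525 -0.3527  0.1384] yaw 12.7 q6 0.51 t 15.6 | shift [-0.0035  0.0159  0.0584] turn [-0.0002  0.0017 -0.0043]
```

carry_out(
  deltas=[-0.0033,0.0145,0.04,0,0,-0.004,-0.0033,0.0145,0.058,0,0,-0.004,-0.0033,0.0145,0.058,0,0,-0.004,-0.0033,0.0145,0.058,0,0,-0.004],
)

```text
time: 16.1
eef_pos: [0.4541, -0.3628, 0.0831]
tcp_rot: [0.993, 0.115, 0.0, 0.0]
contact_force: [-0.3, 0.5, 0.2]
opening: 0.997
finger_force: 0.0
```

```bash
python3 -c "
from h import *
goto(.4524,-.3689,.006,12.9)
"
```

```text
pos [ 0.4541 -0.3628  0.0831] yaw 13.2 q6 0.49 t 16.1 | shift [-0.0031  0.0055  0.0771] turn [ 0.0006 -0.0004  0.0046]
```

carry_out(
  deltas=[-0.003,0.0055,0.04,0,0,0.0045,-0.003,0.0055,0.073,0,0,0.0045,-0.003,0.0055,0.077,0,0,0.0045,-0.003,0.0055,0.077,0,0,0.0045,-0.003,0.0055,0.077,0,0,0.0045],
)

```text
time: 16.73
eef_pos: [0.4532, -0.3705, 0.0078]
tcp_rot: [0.994, 0.112, 0.001, 0.002]
contact_force: [0.7, -0.3, -0.0]
opening: 1.0
finger_force: 0.0
```

carry_out(
  deltas=[0,0,0,0,0,0,0,0,0,0,0,0,0,0,0,0,0,0,0,0,0,0,0,0,0,0,0,0,0,0],
  grip=0,
  grip_force=50,
)

```text
time: 17.35
eef_pos: [0.4522, -0.3697, 0.0059]
tcp_rot: [0.994, 0.112, 0.0, 0.0]
contact_force: [0.1, 1.2, 2.9]
opening: 0.366
finger_force: 51.3
```

carry_out(
  deltas=[0,0,-0.04,0,0,0,0,0,-0.1,0,0,0,0,0,-0.12,0,0,0],
)

```text
time: 17.73
eef_pos: [0.4533, -0.3709, 0.1293]
tcp_rot: [0.994, 0.112, 0.002, 0.003]
contact_force: [-0.2, 0.4, -1.0]
opening: 0.366
finger_force: 51.0
```

```bash
python3 -c "
from h import *
goto(.52,.1,.13,-14)"
```

```text
pos [ 0.4533 -0.3709  0.1293] yaw 12.9 q6 0.49 t 17.73 | shift [ 0.1698 -0.4442 -0.0027] turn [ 0.0049 -0.0043  0.4687]
```

carry_out(
  deltas=[0.17,-0.44,0,0,0,0.469,0.17,-0.44,0,0,0,0.469,0.17,-0.44,0,0,0,0.469,0.17,-0.44,0,0,0,0.469,0.17,-0.44,0,0,0,0.469],
)

```text
time: 18.35
eef_pos: [0.4955, -0.0602, 0.124]
tcp_rot: [0.992, -0.122, -0.001, -0.0]
contact_force: [1.1, -0.1, -1.3]
opening: 0.364
finger_force: 50.8
```

```bash
python3 -c "
from h import *
goto(.565,.25,.13,-14)"
```

```text
pos [ 0.4955 -0.0602  0.124 ] yaw -14.0 q6 1.49 t 18.35 | shift [-0.0079 -0.3178 -0.0059] turn [-0.0003  0.0023 -0.0009]
```

carry_out(
  deltas=[-0.008,-0.3,-0.006,0,0,0,-0.008,-0.3,-0.006,0,0,0,-0.008,-0.3,-0.006,0,0,0,-0.008,-0.3,-0.006,0,0,0,-0.008,-0.3,-0.006,0,0,0],
)

```text
time: 18.98
eef_pos: [0.5606, 0.2328, 0.1297]
tcp_rot: [0.993, -0.121, -0.001, 0.0]
contact_force: [0.2, -0.0, -0.9]
opening: 0.366
finger_force: 50.8
```

carry_out(
  deltas=[0,0,0,0,0,0,0,0,0,0,0,0],
)

```text
time: 19.23
eef_pos: [0.5604, 0.2301, 0.1298]
tcp_rot: [0.993, -0.122, -0.002, 0.001]
contact_force: [-1.1, -0.3, -0.9]
opening: 0.368
finger_force: 50.8
```

```bash
python3 -c "
from h import *
goto(.567,.2625,.014,-14)"
```

```text
pos [0.5604 0.2301 0.1298] yaw -14.0 q6 2.04 t 19.23 | shift [-0.0011 -0.0332  0.1157] turn [0.0019 0.0028 0.0002]
```

carry_out(
  deltas=[-0.001,-0.033,0.01,0,0,0,-0.001,-0.033,0.05,0,0,0,-0.001,-0.033,0.08,0,0,0,-0.001,-0.033,0.08,0,0,0],
)

```text
time: 19.73
eef_pos: [0.5656, 0.2604, 0.0477]
tcp_rot: [0.992, -0.123, -0.004, 0.002]
contact_force: [-1.5, 0.6, -1.0]
opening: 0.37
finger_force: 50.9
```

```bash
python3 -c "
from h import *
goto(.567,.2625,.014,-14)"
```

```text
pos [0.5656 0.2604 0.0477] yaw -14.1 q6 2.09 t 19.73 | shift [ 0.0011 -0.0025  0.0337] turn [ 0.0044  0.0073 -0.0024]
```

carry_out(
  deltas=[0,-0.001,0.015,0,0,0,0,-0.001,0.025,0,0,0,0,-0.001,0.031,0,0,0,0,-0.001,0.034,0,0,0,0,-0.001,0.035,0,0,0],
)

```text
time: 20.35
eef_pos: [0.5689, 0.2639, 0.0166]
tcp_rot: [0.993, -0.122, 0.0, -0.0]
contact_force: [-0.0, 0.3, -1.2]
opening: 0.369
finger_force: 50.9
```

carry_out(
  deltas=[0,0,0.0005,0,0,0,0,0,0.0005,0,0,0],
)

```text
time: 20.6
eef_pos: [0.569, 0.2639, 0.0163]
tcp_rot: [0.993, -0.122, 0.0, -0.0]
contact_force: [-0.1, 0.6, -1.5]
opening: 0.365
finger_force: 50.9
```

carry_out(
  deltas=[0.0008,0.0015,0.002,0,0,0,0.0008,0.0015,0.003,0,0,0,0.0008,0.0015,0.0037,0,0,0,0.0008,0.0015,0.0037,0,0,0],
)

```text
time: 21.1
eef_pos: [0.5692, 0.2621, 0.0124]
tcp_rot: [0.993, -0.122, -0.0, 0.0]
contact_force: [-0.5, -0.5, 0.1]
opening: 0.365
finger_force: 51.1
```

carry_out(
  deltas=[0,0,0.0007,0,0,0,0,0,0.0007,0,0,0],
)

```text
time: 21.35
eef_pos: [0.5693, 0.2621, 0.0124]
tcp_rot: [0.993, -0.122, -0.0, 0.0]
contact_force: [-3.2, -2.0, 5.2]
opening: 0.367
finger_force: 51.7
```

carry_out(
  deltas=[0,0,0,0,0,0,0,0,0,0,0,0,0,0,0,0,0,0],
  grip=45,
)

```text
time: 21.72
eef_pos: [0.5692, 0.2621, 0.0114]
tcp_rot: [0.993, -0.122, 0.0, -0.0]
contact_force: [1.1, -0.0, 0.2]
opening: 0.456
finger_force: 0.0
```

carry_out(
  deltas=[0,0,-0.03,0,0,0,0,0,-0.08,0,0,0,0,0,-0.14,0,0,0,0,0,-0.14,0,0,0],
)

```text
time: 22.22
eef_pos: [0.5733, 0.2634, 0.159]
tcp_rot: [0.993, -0.122, 0.006, -0.003]
contact_force: [1.2, -0.6, 0.3]
opening: 0.449
finger_force: 0.0
```

```bash
python3 -c "
from h import *
goto(.51,.31,.15,-14)"
```

```text
pos [0.5733 0.2634 0.159 ] yaw -14.0 q6 2.09 t 22.23 | shift [-0.0728 -0.0299  0.0083] turn [-0.0068 -0.0118 -0.0002]
```

carry_out(
  deltas=[-0.108,0.003,0.0,0,0,0,-0.108,0.003,0.0,0,0,0,-0.108,0.003,0.0,0,0,0,-0.108,0.003,0.0,0,0,0,-0.108,0.003,0.0,0,0,0],
  grip=80,
)

```text
time: 22.85
eef_pos: [0.4649, 0.2851, 0.1516]
tcp_rot: [0.992, -0.122, 0.0, -0.0]
contact_force: [-0.6, 0.1, 0.5]
opening: 0.799
finger_force: 0.0
```

```bash
python3 -c "
from h import *
im,d,P,s=wrist('w6');goto(.4428,-.1502,.14,3.2)
top(P,.567,.2625,.035,.06);top(P,.5505,.198,.035,.06);top(P,.452,.222,.035,.06)
top(P,.465,.287,.0,.009,.03)
m=(P[...,2]>.013)&(P[...,2]<.02)&(np.hypot(P[...,0]-.465,P[...,1]-.287)<.08)
print(P[m][:,2].mean())
n,l,st,ce=cv2.connectedComponentsWithStats(m.astype(np.uint8));i=1+st[1:,4].argmax();print(cv2.minAreaRect((P[l==i][:,:2]*1000).astype(np.float32)))
"
```

```text
pos [0.4649 0.2851 0.1516] yaw -14.1 q6 2.18 t 22.9 | shift [0.0845 0.4276 0.0116] turn [-1.000e-04 -4.000e-04 -3.016e-01]
top 569.4 262.0 45.7 32.1 -13.8
top 549.0 198.7 45.7 32.4 -13.6
top 452.1 221.8 46.0 32.6 -14.0
top 467.9 285.5 39.2 27.1 -14.3
0.016352799360745192
((466.9107971191406, 285.8396911621094), (65.2374267578125, 104.0333480834961), 76.12255859375)
```

View pics/w6.png

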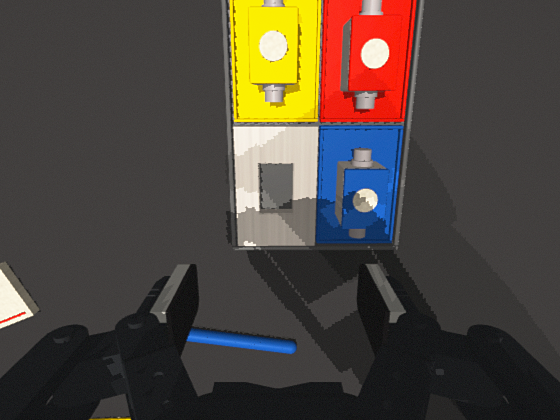

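Yellow (273,45), red (372,55) and blue (362,190) all stand lid up in their bays. The slot is at (276,187), and I'll measure its rim precisely on the top plane.

```bash
cat >> h.py <<'E'
def slot(im,d,P,s,x=.467,y=.286,z=.0163):
    K,T=T_cw("wrist",s)
    m=((P[...,2]<.0125)&(np.hypot(P[...,0]-x,P[...,1]-y)<.032)).astype(np.uint8)
    n,l,st,ce=cv2.connectedComponentsWithStats(m);i=1+st[1:,4].argmax()
    c=max(cv2.findContours((l==i).astype(np.uint8),0,1)[0],key=len)[:,0,:].astype(float)
    r=np.c_[(c-K[:2,2])/K[[0,1],[0,1]],np.ones(len(c))]@T[:3,:3].T
    q=T[:3,3]+r*((z-T[2,3])/r[:,2])[:,None]
    print("slot",cv2.minAreaRect((q[:,:2]*1000).astype(np.float32)),s["eef_pos"].round(4))
E
python3 -c "
from h import *
slot(*wrist());goto(.4428,-.1502,.14,3.2)"
```

```text
slot ((469.55694580078125, 285.2868347167969), (26.435001373291016, 40.19850540161133), 76.70955657958984) [0.4649 0.2851 0.1516]
pos [0.4647 0.2851 0.1516] yaw -14.1 q6 2.18 t 22.95 | shift [0.0846 0.4276 0.0115] turn [-1.000e-04 -3.000e-04 -3.016e-01]
```

carry_out(
  deltas=[0.085,0.42,0.01,0,0,-0.302,0.085,0.42,0.01,0,0,-0.302,0.085,0.42,0.01,0,0,-0.302,0.085,0.42,0.01,0,0,-0.302,0.085,0.42,0.01,0,0,-0.302],
  grip=60,
)

```text
time: 23.58
eef_pos: [0.4502, -0.024, 0.1449]
tcp_rot: [1.0, 0.028, 0.001, 0.0]
contact_force: [0.5, -0.2, -0.2]
opening: 0.599
finger_force: 0.0
```

```bash
python3 -c "
from h import *
goto(.4428,-.1502,.14,3.2)"
```

```text
pos [ 0.4502 -0.024   0.1449] yaw 3.3 q6 1.24 t 23.57 | shift [-0.0146  0.1256  0.0049] turn [ 0.0004 -0.0014  0.0009]
```

carry_out(
  deltas=[-0.013,0.11,0.02,0,0,0,-0.013,0.11,0.04,0,0,0,-0.013,0.11,0.04,0,0,0,-0.013,0.11,0.04,0,0,0],
)

```text
time: 24.08
eef_pos: [0.4435, -0.1324, 0.1045]
tcp_rot: [1.0, 0.028, -0.0, -0.0]
contact_force: [0.2, -0.5, 0.0]
opening: 0.602
finger_force: 0.0
```

```bash
python3 -c "
from h import *
im,d,P,s=wrist('w7')
for b in blobs(im,P,'orange',.037,.05): print(*b)
x,y,a=top(P,.4428,-.1502,.037,.05,.03);goto(x,y,.0245,a)"
```

```text
[ 435.1 -151. ] 24.5 14.0 4.7 0.0424 690 [306. 240.]
top 442.7 -150.8 40.1 14.1 2.9
pos [ 0.4438 -0.1319  0.1049] yaw 3.3 q6 1.0 t 24.12 | shift [-0.0022  0.0188  0.0804] turn [ 0.0001 -0.0006  0.0068]
```

carry_out(
  deltas=[-0.002,0.0188,0.02,0,0,0.007,-0.002,0.0188,0.05,0,0,0.007,-0.002,0.0188,0.05,0,0,0.007,-0.002,0.0188,0.05,0,0,0.007],
)

```text
time: 24.62
eef_pos: [0.4433, -0.1505, 0.0557]
tcp_rot: [1.0, 0.026, 0.001, 0.0]
contact_force: [0.8, 0.6, 0.1]
opening: 0.596
finger_force: 0.0
```

```bash
python3 -c "
from h import *
goto(.4427,-.1508,.0245,2.9)"
```

```text
pos [ 0.4433 -0.1505  0.0557] yaw 3.0 q6 0.97 t 24.62 | shift [-0.0007  0.0002  0.0312] turn [ 0.001  -0.0015  0.0014]
```

carry_out(
  deltas=[0,0,0.015,0,0,0,0,0,0.026,0,0,0,0,0,0.03,0,0,0,0,0,0.03,0,0,0],
)

```text
time: 25.12
eef_pos: [0.442, -0.1508, 0.0239]
tcp_rot: [1.0, 0.025, -0.0, -0.0]
contact_force: [-0.2, 0.1, 0.1]
opening: 0.601
finger_force: 0.0
```

carry_out(
  deltas=[0,0,0,0,0,0,0,0,0,0,0,0,0,0,0,0,0,0,0,0,0,0,0,0,0,0,0,0,0,0],
  grip=0,
  grip_force=50,
)

```text
time: 25.75
eef_pos: [0.4428, -0.1512, 0.0249]
tcp_rot: [1.0, 0.025, 0.0, 0.0]
contact_force: [-0.6, 0.0, 2.8]
opening: 0.148
finger_force: 51.5
```

carry_out(
  deltas=[0,0,-0.04,0,0,0,0,0,-0.1,0,0,0,0,0,-0.1,0,0,0],
  grip_force=60,
)

```text
time: 26.12
eef_pos: [0.4455, -0.1528, 0.1294]
tcp_rot: [1.0, 0.025, 0.005, 0.003]
contact_force: [0.1, -0.5, -1.2]
opening: 0.149
finger_force: 60.5
```

```bash
python3 -c "
from h import *
goto(.469,.2855,.13,-13.8)"
```

```text
pos [ 0.4455 -0.1528  0.1294] yaw 2.9 q6 0.97 t 26.12 | shift [ 0.0456 -0.4365 -0.0029] turn [ 0.0047 -0.0098  0.2913]
```

carry_out(
  deltas=[0.045,-0.43,0,0,0,0.29,0.045,-0.43,0,0,0,0.29,0.045,-0.43,0,0,0,0.29,0.045,-0.43,0,0,0,0.29,0.045,-0.43,0,0,0,0.29],
)

```text
time: 26.75
eef_pos: [0.4574, 0.1552, 0.1225]
tcp_rot: [0.993, -0.12, -0.001, 0.0]
contact_force: [0.4, -0.9, -2.1]
opening: 0.144
finger_force: 60.4
```

```bash
python3 -c "
from h import *
goto(.469,.2855,.13,-13.8)"
```

```text
pos [0.4574 0.1552 0.1225] yaw -13.7 q6 1.93 t 26.75 | shift [-0.0197 -0.1293 -0.0076] turn [0.0012 0.0026 0.0011]
```

carry_out(
  deltas=[-0.018,-0.118,-0.005,0,0,0,-0.018,-0.118,-0.005,0,0,0,-0.018,-0.118,-0.005,0,0,0,-0.018,-0.118,-0.005,0,0,0,-0.018,-0.118,-0.005,0,0,0],
)

```text
time: 27.38
eef_pos: [0.4689, 0.2709, 0.1283]
tcp_rot: [0.993, -0.12, -0.001, 0.001]
contact_force: [0.8, -0.5, -1.1]
opening: 0.15
finger_force: 60.5
```

```bash
python3 -c "
from h import *
im,d,P,s=wrist('w8')
m=hmask(im,'orange')&(P[...,2]>s['eef_pos'][2]-.01)
print(m.sum(),cv2.minAreaRect((P[m][:,:2]*1000).astype(np.float32)),P[m][:,2].mean())
goto(.469,.2855,.06,-13.8)"
```

```text
3357 ((496.85015869140625, 263.95440673828125), (13.966776847839355, 97.34998321533203), 76.234619140625) 0.14486349184895764
pos [0.4692 0.2709 0.1286] yaw -13.8 q6 2.15 t 27.43 | shift [-0.0036 -0.0142  0.0686] turn [ 0.001   0.0012 -0.0007]
```

View pics/w8.png

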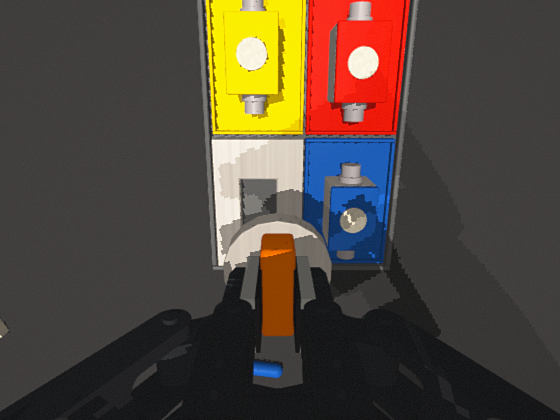

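The cell is held in line with the seat, with the bar at (278,285). The slot is at (258,200), just to the left of where the foot hangs.

carry_out(
  deltas=[-0.0036,-0.0142,0.03,0,0,0,-0.0036,-0.0142,0.065,0,0,0,-0.0036,-0.0142,0.078,0,0,0,-0.0036,-0.0142,0.078,0,0,0,-0.0036,-0.0142,0.078,0,0,0],
)

```text
time: 28.05
eef_pos: [0.4706, 0.287, 0.053]
tcp_rot: [0.993, -0.12, 0.001, -0.001]
contact_force: [-0.2, -0.4, -1.4]
opening: 0.146
finger_force: 60.5
```

```bash
python3 -c "
from h import *
goto(.469,.2855,.031,-13.8)"
```

```text
pos [0.4706 0.287  0.053 ] yaw -13.8 q6 2.17 t 28.05 | shift [-0.0013  0.0019  0.022 ] turn [-0.0015 -0.0022  0.0005]
```

carry_out(
  deltas=[-0.0012,0.001,0.004,0,0,0,-0.0012,0.001,0.007,0,0,0,-0.0012,0.001,0.01,0,0,0,-0.0012,0.001,0.013,0,0,0,-0.0012,0.001,0.014,0,0,0],
)

```text
time: 28.68
eef_pos: [0.4677, 0.2862, 0.0371]
tcp_rot: [0.993, -0.12, -0.0, 0.0]
contact_force: [0.2, 0.2, -1.7]
opening: 0.146
finger_force: 60.5
```

```bash
python3 -c "
from h import *
goto(.469,.2855,.031,-13.8)
print(ctrl.get_state()['contact_force'])"
```

```text
pos [0.4677 0.2862 0.0371] yaw -13.7 q6 2.17 t 28.68 | shift [0.0014 0.0004 0.0061] turn [0.0003 0.0006 0.0012]
[ 0.16237226  0.17785408 -1.72316948]
```

carry_out(
  deltas=[0.0005,0,0.002,0,0,0,0.0005,0,0.004,0,0,0,0.0005,0,0.0055,0,0,0,0.0005,0,0.006,0,0,0,0.0005,0,0.006,0,0,0],
)

```text
time: 29.3
eef_pos: [0.4685, 0.2861, 0.0314]
tcp_rot: [0.993, -0.12, -0.0, 0.0]
contact_force: [0.0, -0.3, -0.9]
opening: 0.148
finger_force: 60.5
```

carry_out(
  deltas=[0,0,0.001,0,0,0,0,0,0.0013,0,0,0,0,0,0.0013,0,0,0],
)

```text
time: 29.68
eef_pos: [0.4687, 0.2862, 0.031]
tcp_rot: [0.993, -0.12, 0.0, 0.0]
contact_force: [-3.5, -0.2, 5.0]
opening: 0.146
finger_force: 61.4
```

The flange is on the block (TCP at 0.031 m, 5 N). Release, lift and check.

carry_out(
  deltas=[0,0,0,0,0,0,0,0,0,0,0,0,0,0,0,0,0,0],
  grip=40,
)

```text
time: 30.05
eef_pos: [0.4684, 0.2861, 0.0299]
tcp_rot: [0.993, -0.12, -0.0, 0.0]
contact_force: [-0.8, -0.4, -0.7]
opening: 0.404
finger_force: 0.0
```

carry_out(
  deltas=[0,0,-0.03,0,0,0,0,0,-0.09,0,0,0,0,0,-0.15,0,0,0,0,0,-0.15,0,0,0],
)

```text
time: 30.55
eef_pos: [0.4722, 0.2876, 0.187]
tcp_rot: [0.993, -0.12, 0.006, -0.003]
contact_force: [0.4, 0.0, -0.1]
opening: 0.401
finger_force: 0.0
```

```bash
python3 -c "
from h import *
im,d,P,s=wrist('w9')
top(P,.569,.262,.035,.06);top(P,.549,.1985,.035,.06);top(P,.452,.222,.035,.06)
x,y,a=top(P,.469,.286,.04,.06,.03)
for lo,hi,r in((.04,.06,.03),(.02,.036,.03)):
  m=(P[...,2]>lo)&(P[...,2]<hi)&(np.hypot(P[...,0]-.469,P[...,1]-.286)<r);print(np.percentile(P[m][:,2],[10,50,90]).round(4))
im2,_=ctrl.read_camera('scene');cv2.imwrite('pics/s9.png',np.hstack([cv2.resize(im,(400,300)),cv2.resize(im2[140:290,130:450],(400,188),interpolation=2)[:,:]  if 0 else cv2.resize(im2[140:290,130:450],(400,300))])[:,:,::-1])
"
```

```text
top 569.5 261.9 45.2 32.1 -13.8
top 547.8 198.8 48.0 32.6 -13.6
top 452.1 221.9 46.4 32.3 -14.1
top 468.9 286.4 39.5 13.5 -13.2
[0.047  0.0483 0.0493]
[0.0273 0.0285 0.0295]
```

View pics/s9.png

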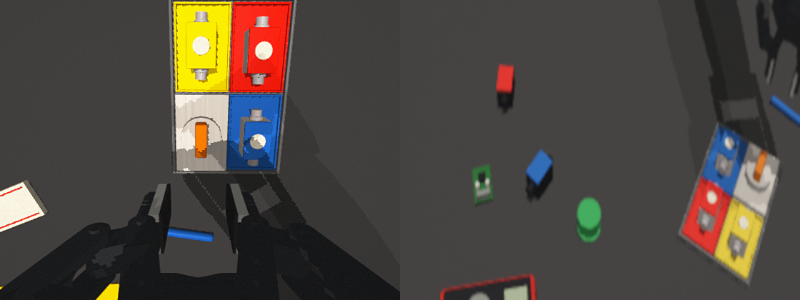

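Three modules stand lid up in their own bays, and the cell is home: bar top at 48 mm, flange at 28 mm. Both rejects are where they started, at (505,85) and (540,172).

```bash
python3 -c "
from plant import ctrl
print(ctrl.sign_off())"
```

```text
the job is handed in; nothing more can be done
None
```

The job is handed in at about 31 s: the red, blue and yellow sealed modules stand lid up in their own bays, the cell is fully home in the keyed seat, and both black rejects were left where they were.

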